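# Draw the metering syringe for its leak check

## Robot

A 6-joint arm with a two-finger parallel gripper is mounted at the origin on a cart in front of the work surface, level with it; the furniture and walls round the work are solid. World frame = base frame: x ahead of the robot, y to its left, z up, the work surface at z = 0. Lengths are in m, angles in degrees, forces in N, time in s.
With the tool pointing down it reaches from about 0.3 to 0.75 m from the base axis. Payload 8.5 kg.
Tool frame: the origin (TCP) lies on the centre line of the jaws, within the pads' length; the fingertips stand 14 mm ahead of it and the grasp point (between the pads) lies 5 mm behind it; z points along the fingers, y is the direction in which the jaws open and shut (so a half turn about z gives the same grasp; the last joint's range is limited). The gripper opens to 85 mm and grips with 20 to 120 N. Pads are 22 mm wide; open, the fingers measure 114 mm over their backs; the gripper's body (76 mm by 85 mm) begins 54 mm behind the grasp point. The pads swing forward as they close: fully open they stand 13 mm farther back than shut.
Start: joints at [-80.46, 21.807, 74.336, -0, 83.858, -12.336], TCP at [0.205, -0.51, 0.219] pointing down, gripper open.
Joint ranges: [-178.18, 178.18], [-50.72, 133.34], [12.68, 142.11], [-81.47, 261.47], [9.98, 163.14], [-165.26, 165.26]. Speed limits (degrees/s): [136.94, 136.94, 180, 180, 180, 180].

## Interface

Orientations are given as a 3x3 rotation matrix whose columns are the frame's x, y, z axes.
In Python, from rig import env, optics, order, finder gives the robot as it stands.
- The arm moves only by the tool play_rows, never from a script. Its argument "commands" is a list of rows, each an object of numbers: "grip": the closure, from -1 (fully open) to 1 (shut); "x", "y", "z": the shift along the tool's x, y, z in m; "rx", "ry", "rz": the turn, a rotation vector about the tool's x, y, z in rad. A call has 1 to 12 rows; each row shifts and turns the commanded pose from where the row before left it, along the tool's axes as they then stand; what a row does not reach is not made up. A row lasts 1/8 s, in which the tool goes at most 62.5 mm and 10.7 degrees, less where a joint would pass 70% of its speed; a pose out of reach is approached as far as the arm can. A call is refused whole if a number of a shift passes 0.0625 or a number of a turn 0.188, either way. A call with a gripper value outside its range is refused whole. The fingers move at their own pace and stop on an object; "squeeze" is the grip in N (left out, the last holds). Time passes only in rows, so rows that do not move let the fingers close. It gives the time, the measured TCP pose, the force and the opening at its end, in the units of the state.
- env.observe(): the state, without advancing time (a new reading comes with each control period).
- optics.get_image(name): name is "side" or "top"; returns a dict with "color" (384x512x3 uint8, blue, green, red), "range_z" (384x512 float32, m along the optical axis (not along the pixel's ray), 0 where there is no reading), "fov_y" (degrees; the focal length in pixels is half the picture's height over the tangent of half this angle, whatever the lens; pixels are square), "cx", "cy" (the principal point, pixels), "cam_to_world" (4x4, takes a point from camera to world coordinates). Camera axes: x right, y down, z forward; pixel columns grow to the right and rows downward; lengths in m; the calibration is good to about 2 mm. A picture is of the moment at which its call begins.
- order.close_job(): hands the job in, once; it reports no verdict.
Trained networks look in the newest picture that a camera, given by its name, has taken for a name from the list of things; names that differ only in an ending like _2 or _b are one class to them, and where a whole thing is asked for, a point or a joint stands for the part that bears it (a point fixed in the world has none). Each returns a list of dicts, best first, with "conf" (0 to 1); they miss things now and then, are a little off and sometimes report something else, mostly with a low value. They report only what shows in the picture. A call takes as long as a camera call. They do not tell look-alikes from the thing itself.
- finder.boxes_of(camera, thing): "point" ([x, y, z] in m, in world coordinates, good to about 4 mm: the middle of the surface that is visible of it).
The state is a dict: "time_s": time; "q": joint angles; "qvel": joint speeds; "joint_efforts": joint torques, N m; "position": TCP position; "tool_rot": TCP orientation; "ft_force": force on the tool from outside, world axes, zero at the start; "wrist_torque": the same for the moment, N m; "grip_width": finger opening in m.
Only numpy, scipy, OpenCV 4.12 (cv2) and the standard library are available. Lean on these libraries where they do the work, as an engineer would, in place of code of your own. Each camera call takes 0.05 s, during which the arm holds its last target.

## Task

Start the leak check of the metering syringe in its stand: swing the blue hold-down lever up and all the way back off the plunger, then draw the plunger straight up by its knob, without forcing it sideways in its bore, until the red ring on the rod is level with the top face of the steel head plate. Finish still holding the knob steadily with the ring at that level: do not let go. Leave the lever back, and leave the other things on the bench where they are.

Things in the scene. Friction and masses are not known exactly. Their poses are not given: they have to be found in the camera images.
- stand: Leak-check stand, fixed: aluminium base plate 176 x 92 x 14 mm (x = -58 to +118 mm), upright glass barrel (26 mm bore, 80 mm long) between a steel foot block and a 56 x 56 mm steel head plate with its top face 136 mm above the bench, column and lever behind. Origin: barrel axis at bench level. z up along the bore, +x from the barrel to the lever's pivot, y parallel to the pivot pin.
- collar_top (a point): Middle of the bore's mouth on the top face of the stand's head plate, 136 mm above the stand's origin, on the bore's axis. The hole for the rod has 14 mm diameter and is 22 mm deep.
- lever (a joint): Hinge of the hold-down lever, rad: 0 = lying level over the plunger's knob (its rubber foot 1 mm above the knob, so the plunger cannot be drawn), grows as the lever's ball end is lifted and swung back; 1.57 = upright, 1.85 = all the way back on its stop. Stiff enough to stay where it is left (about 1 N at the ball moves it).
- lever_ball (a point): Centre of the black ball grip, 25 mm diameter, at the lever's free end, 124 mm from the pivot pin. With the lever down it is 47 mm on the -x side of the bore's axis and 192 mm above the bench. The lever is a blue bar 13 mm wide and 9 mm thick.
- lever_pivot (a point): The lever's pivot pin: 77 mm from the bore's axis along the stand's +x, 192 mm above the bench. The pin is parallel to the stand's y axis; the ball moves on a circle round it in the stand's x-z plane.
- plunger: Loose steel plunger, 146 mm long, 0.25 to 0.45 kg: 24 mm piston, 16 mm high, in the 26 mm bore; 12 mm rod through the head plate; dark knurled knob on top. Origin: centre of the piston's underside; z along the rod to the knob. Starts right down (origin 34 mm above the bench), sinks back if let go; the piston meets the head plate's underside after 64 mm.
- plunger_knob (a point): Centre of the plunger's knob, 32 mm diameter and 24 mm high, 134 mm above the plunger's origin; 168 mm above the bench at the start, with 20 mm of bare rod between knob and head plate. The rod has only 1 mm of play to each side, so fingers that close on the knob off-centre press it hard against the bore.
- plunger_ring (a point): Middle of the red ring on the rod, 4 mm wide, 62 mm above the plunger's origin. At the start it is inside the glass barrel, 40 mm below the top face of the head plate, so the plunger must rise 40 mm.
- bench_timer: White count-down timer, 64 x 64 x 22 mm, lying loose on the bench. Origin: centre of its underside. Leave alone.
- label_roll: Roll of white tube labels, 58 mm diameter, 24 mm high, loose on the bench. Origin: centre of its underside. Leave alone.
- marker: Black and white marker pen, 134 mm long, 14 mm thick, lying loose along its y axis. Origin: centre of its underside. Leave alone.
- forceps: Steel forceps, 128 x 14 x 8 mm, lying loose along its y axis. Origin: centre of its underside. Leave alone.
Not all that is in view belongs to the job. There is more than one size of the stand; the one meant has the size given above.

How it is judged (in metres and radians):
On the way, in this order (a step that is already met when the one before it is completed fails the run):
1. the hold-down lever is swung back (at least 1.5 rad) while the plunger is still right down (value of joint lever above 1.5 rad and z of plunger_ring in the frame of collar_top below -0.03 m), for 0.2 s.
2. the plunger is drawn up in the fingers, its red ring within 5 mm of the head plate's top face (z of plunger_ring in the frame of collar_top between -0.005 and 0.005 m and contact force between the fingers and plunger above 1 N), for 0.3 s.
At the end, for the whole second after the job is handed in: The plunger is held by its knob in the fingers, still and upright in its bore (within 3 degrees, side force on the bore under 30 N), with the middle of the red ring within 5 mm of the level of the head plate's top face; the lever is still back, at least 1.5 rad (all of step 2 and horizontal distance between plunger_ring and collar_top below 0.003 m and angle between plunger's own z axis and vertical below 0.05 rad and linear speed of plunger below 0.01 m/s and contact force between plunger and stand below 30 N and value of joint lever above 1.5 rad); the arm keeps its last pose, push and grip.
It fails at once if the plunger is forced sideways or against a stop in its bore (more than 60 N) (contact force between plunger and stand above 60 N).
It fails at once if another thing on the bench is moved by more than 15 mm (distance of any of bench_timer, label_roll, marker, forceps from where it was at the start of the episode above 0.015 m).
It also fails if it takes over 48 s, if anything falls off the work surface, if the arm or the gripper's body presses on something with over 40 N, if the wrist force passes 120 N, or if a joint passes its speed limit or range.

## Working session

There is one attempt and no reset: what is moved stays moved. The work goes in short steps, Python scripts to look and compute and a tool call to move; the robot and the scene stay as the last step left them, time stands still between calls to the robot, and variables do not carry over. Pictures are saved under pics/ and viewed, and the job is handed in when it is done.

Besides the shell and the picture viewer there is one more tool, called after "Request:" by a JSON object that holds its "name" and its "arguments", one argument or row to a line. play_rows: Moves the arm, as the interface text tells. Its arguments: {"type":"object","properties":{"commands":{"type":"array"},"squeeze":{"type":"number"}},"required":["commands"]}

```bash
ls; mkdir -p pics; cat > h.py <<'E'
import numpy as np,cv2
from rig import env, optics, order, finder
def K(im):
    h,w=im["color"].shape[:2]; f=h/2/np.tan(np.radians(im["fov_y"]/2)); return f,im["cx"],im["cy"]
def cloud(im):
    f,cx,cy=K(im); z=im["range_z"]; v,u=np.mgrid[:z.shape[0],:z.shape[1]]
    P=np.stack([(u-cx)*z/f,(v-cy)*z/f,z],-1); T=im["cam_to_world"]; W=P@T[:3,:3].T+T[:3,3]; W[z==0]=np.nan; return W
def proj(im,p):
    f,cx,cy=K(im); T=np.linalg.inv(im["cam_to_world"]); q=T[:3,:3]@np.array(p)+T[:3,3]; return f*q[0]/q[2]+cx,f*q[1]/q[2]+cy
E
python3 - <<'E'
from h import *
for n in("side","top"):
    im=optics.get_image(n); cv2.imwrite(f"pics/{n}0.png",im["color"]); np.savez(f"{n}0.npz",**im)
    print(n,im["fov_y"],im["cam_to_world"].round(3).tolist())
    for t in("stand","lever_ball","plunger_knob","lever"):
        print(t,[(np.round(d["point"],3).tolist(),round(d["conf"],2)) for d in finder.boxes_of(n,t)])
print(env.observe())
E
```

```text
pics
side 43.72756457837977 [[-0.96, -0.16, 0.231, 0.232], [-0.281, 0.495, -0.822, 0.887], [0.017, -0.854, -0.52, 0.709], [0.0, 0.0, 0.0, 1.0]]
stand [([0.615, 0.164, 0.057], 0.87), ([0.581, 0.01, 0.085], 0.85), ([0.563, 0.003, 0.199], 0.31), ([0.401, -0.253, 0.023], 0.27)]
lever_ball [([0.561, 0.011, 0.199], 0.73), ([0.607, 0.16, 0.154], 0.52)]
plunger_knob [([0.552, 0.011, 0.168], 0.73)]
lever [([0.602, 0.166, 0.15], 0.7), ([0.562, 0.004, 0.197], 0.58)]
top 48.93931180671046 [[-0.028, -0.993, 0.116, 0.37], [-1.0, 0.029, 0.007, -0.013], [-0.011, -0.116, -0.993, 1.276], [0.0, 0.0, 0.0, 1.0]]
stand [([0.61, 0.148, 0.043], 0.9), ([0.578, -0.005, 0.018], 0.7)]
lever_ball [([0.565, -0.003, 0.203], 0.79), ([0.368, 0.059, 0.013], 0.72), ([0.61, 0.159, 0.146], 0.69), ([0.577, -0.004, 0.022], 0.68), ([0.553, -0.008, 0.183], 0.26)]
plunger_knob [([0.555, -0.004, 0.18], 0.41)]
lever [([0.568, 0.0, 0.196], 0.64), ([0.606, 0.162, 0.151], 0.57)]
{'time_s': 0.5, 'q': array([-8.04614393e+01,  2.18089309e+01,  7.43392641e+01, -3.02821688e-04,
        8.38568444e+01, -1.23383985e+01]), 'qvel': array([ 0.00955947, -0.12534394, -0.04496627, -0.06568596,  0.08337522,
       -0.00644934]), 'joint_efforts': array([-1.43719473e-03, -4.48039377e+01, -2.31334162e+01, -2.22793769e-04,
        8.02781742e-04,  2.62473925e-06]), 'position': array([ 0.20490525, -0.51036765,  0.21888024]), 'tool_rot': array([[ 9.27985961e-01,  3.72615159e-01, -1.97573261e-05],
       [ 3.72615159e-01, -9.27985957e-01,  8.58678754e-05],
       [ 1.36611509e-05, -8.70460620e-05, -9.99999996e-01]]), 'ft_force': array([ 0.91460694,  0.25486251, -0.08445116]), 'wrist_torque': array([-0.02237315,  0.00536337,  0.00276562]), 'grip_width': 0.08550800095942242}
```

View pics/side0.png

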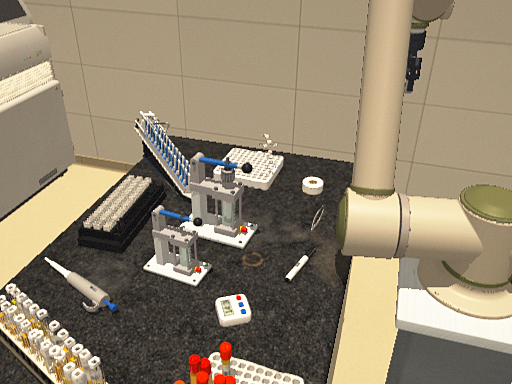

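View pics/top0.png

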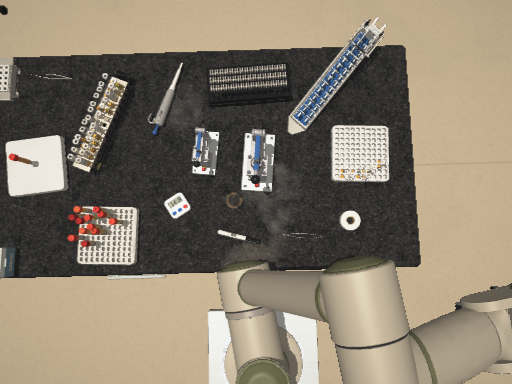

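The side view shows two look-alikes: a small stand at (180,245) and a larger one at (222,195). The larger one's lever is about 0.197 m high, which fits the given 192 mm; the small one's is at about 0.15 m. I'll check the size in a crop.

```bash
python3 - <<'E'
from h import *
I={n:dict(np.load(f"{n}0.npz")) for n in("side","top")}
a=I["side"]["color"][135:255,140:290]; a=cv2.resize(a,None,fx=4,fy=4,interpolation=cv2.INTER_CUBIC); cv2.imwrite("pics/c1.png",a)
a=I["top"]["color"][115:205,180:300]; a=cv2.resize(a,None,fx=5,fy=5,interpolation=cv2.INTER_CUBIC); cv2.imwrite("pics/c2.png",a)
for n in I:
    W=cloud(I[n]); C=I[n]["color"].astype(int); 
    box=(W[...,0]>.45)&(W[...,0]<.75)&(W[...,1]>-.07)&(W[...,1]<.085)
    # base plate top (z 14mm, white)
    m=box&(abs(W[...,2]-.014)<.005)&(C.min(-1)>110)
    p=W[m]; r=cv2.minAreaRect(p[:,:2].astype(np.float32)*1000); print(n,"base",m.sum(),r,p[:,2].mean())
    # blue
    m=box&(C[...,0]>C[...,2]+50)&(W[...,2]>.17); p=W[m]
    if len(p)>5:
        c=p.mean(0);d=np.linalg.svd(p-c,full_matrices=False)[2][0]; print("blue",len(p),c.round(4),d.round(3),p.min(0).round(3),p.max(0).round(3))
    m=box&(abs(W[...,2]-.136)<.004); print("head",m.sum(),W[m].mean(0).round(4),cv2.minAreaRect(W[m][:,:2].astype(np.float32)*1000))
    m=box&(C.max(-1)<60)&(W[...,2]>.15); p=W[m];print("dark",len(p),p.mean(0),p.min(0),p.max(0))
    m=box&(W[...,2]>.1725)&(C.max(-1)<60);p=W[m];print("ball",len(p),p.mean(0),p.min(0),p.max(0))
E
```

```text
side base 839 ((586.6094970703125, -0.5372161865234375), (96.39520263671875, 176.1283416748047), 85.27862548828125) 0.01441577621426242
blue 191 [0.5804 0.0024 0.196 ] [-0.995  0.1    0.012] [ 0.534 -0.01   0.189] [0.625 0.01  0.2  ]
head 511 [0.5797 0.0043 0.1364] ((588.9088745117188, 1.7391395568847656), (57.89677429199219, 122.55892944335938), 88.44074249267578)
dark 109 [0.52367989 0.01046383 0.19563722] [ 0.49894069 -0.0032234   0.17577729] [0.63649395 0.01952659 0.21076776]
ball 109 [0.52367989 0.01046383 0.19563722] [ 0.49894069 -0.0032234   0.17577729] [0.63649395 0.01952659 0.21076776]
top base 782 ((588.3096923828125, -1.4894256591796875), (91.39569091796875, 175.49783325195312), 84.6139907836914) 0.014252148849367123
blue 133 [ 0.5841 -0.0011  0.1985] [-0.996  0.09   0.025] [ 0.537 -0.011  0.193] [0.628 0.007 0.205]
head 359 [ 0.5776 -0.0015  0.1364] ((586.650146484375, -1.3691825866699219), (56.008609771728516, 113.20613861083984), 84.97508239746094)
dark 63 [0.51337268 0.00443351 0.20344933] [ 0.50049424 -0.00598329  0.17947444] [0.5595072  0.0158293  0.21282895]
ball 63 [0.51337268 0.00443351 0.20344933] [ 0.50049424 -0.00598329  0.17947444] [0.5595072  0.0158293  0.21282895]
```

```bash
python3 - <<'E'
from h import *
im=dict(np.load("top0.npz"));W=cloud(im)
m=(W[...,2]>.05)&(W[...,0]>.3)&(W[...,0]<.95)&(W[...,1]>-.4)&(W[...,1]<.3)
for n in("side","top"):
  for t in("bench_timer","label_roll","marker","forceps"):
    finder_=finder.boxes_of(n,t); print(n,t,[(np.round(d["point"],3).tolist(),round(d["conf"],2)) for d in finder_[:2]])
# max height on grid 4cm
for x in np.arange(.34,.94,.04):
    r=[]
    for y in np.arange(.3,-.4,-.04):
        k=(abs(W[...,0]-x)<.02)&(abs(W[...,1]-y)<.02); r.append("%4d"%(1000*np.nanmax(W[...,2][k])) if k.any() else "  --")
    print("%.2f"%x," ".join(r))
E
```

```text
side bench_timer [([0.462, 0.253, 0.017], 0.76)]
side label_roll [([0.404, -0.258, 0.024], 0.74)]
side marker [([0.364, 0.068, 0.014], 0.77), ([0.561, 0.007, 0.201], 0.41)]
side forceps [([0.583, 0.013, 0.086], 0.72), ([0.562, 0.002, 0.201], 0.65)]
top bench_timer [([0.46, 0.247, 0.015], 0.83)]
top label_roll [([0.405, -0.271, 0.023], 0.8)]
top marker [([0.366, 0.058, 0.011], 0.48)]
top forceps []
0.34    7    7    6    6    6    5   17   20   18    8  650  677  680  654    6    7    6    6
0.38    9    7    7    8   17   21   17   12    7    7   11   13    5    8   30   30    7    7
0.42    5   26   25    6   11    8    6    6    8    8    8    9    6    7   30   28    6    7
0.46   18   26   27    6    6   10    7    6    7    8    7    7    5    7    7    6    7    7
0.50    6   24   23    6    5    6   18  212  207    6    7    7    6    6    5   16   28   29
0.54    7    8    6  156  153    7   22  211  213   17    7    7    5   37  107  113  109   33
0.58    6    7    7  162  158    6   19  217  211   18    9    7    7   32   98  105  108  107
0.62    5    6    7  158  163    6   15  205  204   19    7   10    6   31   33   34   33   33
0.66    5    6    7  154  157   13    7  199  200   21   14   12    6   32   33   33   33   35
0.70   34    7    6    4   16   11    8    9    6    5   46   78   68   34   32   32   31   30
0.74   33   28    6    6    9    7    6    5    6    7   45   84   82   49    8    6    6    6
0.78   32   32    8    7   73   73   51   51   49   71   49   54   91   88   54    6    6    7
0.82    6   30    6    7   66   64   65   64   66   66   62    8   92  102   92   61    8    7
0.86    7   23   21    6   63   63   64   64   64   66   64    6   47  104  114  124  119    7
0.90    5   11   21    6    8   38   44   48   50   49   51    8   11   62  130  134  120   91
```

```bash
ls pics
```

```text
c1.png
c2.png
side0.png
top0.png
```

View pics/c1.png

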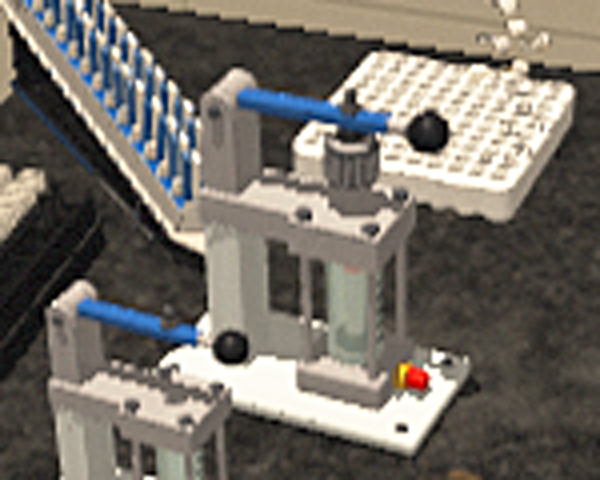

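View pics/c2.png

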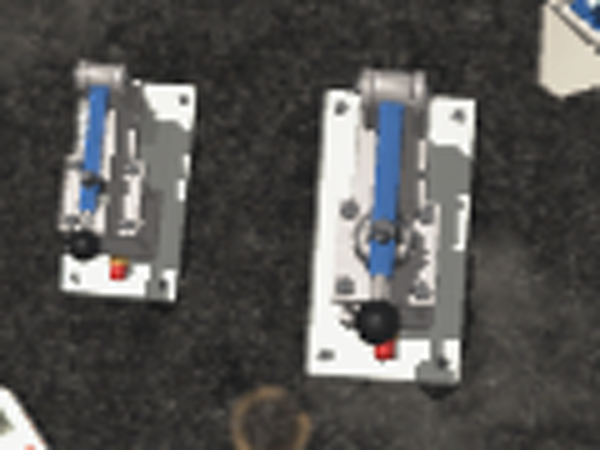

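The picture crops show the large stand upright, with its knob at about (352,160) in c1 and its ball at (430,130). Its base measures 176 x 92 mm and its head plate is at z = 0.136, so this is the one meant. I put the stand's origin at about (0.5575, 0.0015) with a yaw of about -5.1°, which puts the ball at about (0.511, 0.006, 0.192). I'll move above the ball now.

Request:
{"name": "play_rows", "arguments": {
  "commands": [
    {"x": 0.0397, "y": -0.0304, "z": -0.01, "grip": -1},
    {"x": 0.0397, "y": -0.0304, "z": -0.01},
    {"x": 0.0397, "y": -0.0304, "z": -0.01},
    {"x": 0.0397, "y": -0.0304, "z": -0.01},
    {"x": 0.0397, "y": -0.0304, "z": -0.01},
    {"x": 0.0397, "y": -0.0304, "z": -0.01},
    {"x": 0.0397, "y": -0.0304},
    {"x": 0.0397, "y": -0.0304},
    {"x": 0.0397, "y": -0.0304},
    {"x": 0.0397, "y": -0.0304},
    {"x": 0.0397, "y": -0.0304},
    {"x": 0.0397, "y": -0.0304}
  ]
}}

```text
invalid input at $.commands[0]: expected keys grip, x, y, z, rx, ry, rz
```

Request:
{"name": "play_rows", "arguments": {
  "commands": [
    {"rz": 0.157},
    {"rz": 0.157},
    {"rz": 0.157},
    {}
  ]
}}

```text
invalid input at $.commands[0]: expected keys grip, x, y, z, rx, ry, rz
```

```bash
cat >> h.py <<'E'
YAW=np.radians(-5.1); SX=np.array([np.cos(YAW),np.sin(YAW),0]); SY=np.array([-SX[1],SX[0],0]); O=np.array([.5575,.0015,0])
def S(x,y,z): return O+SX*x+SY*y+np.array([0,0,z])
def to(p):
    s=env.observe(); R=np.array(s["tool_rot"]); d=R.T@(np.array(p)-s["position"])
    print("t",s["time_s"],"pos",s["position"].round(4),"d_tool",d.round(4),"yaw",np.degrees(np.arctan2(R[1,0],R[0,0])).round(2),"tilt",R[:,2].round(4),"F",s["ft_force"].round(2),"T",s["wrist_torque"].round(2),"w",round(s["grip_width"],4),"q",s["q"].round(1))
    return d
E
python3 - <<'E'
from h import *
to(S(-.047,0,.187))
im=optics.get_image("side");cv2.imwrite("pics/side1.png",cv2.resize(im["color"][100:240,130:330],None,fx=4,fy=4,interpolation=cv2.INTER_CUBIC))
E
```

```text
t 0.9 pos [ 0.2049 -0.5104  0.2189] d_tool [ 0.476  -0.365   0.0319] yaw 21.87 tilt [ 0.e+00 -1.e-04 -1.e+00] F [ 0.33 -0.41 -0.21] T [-0.02  0.05  0.01] w 0.0852 q [-80.5  21.8  74.3   0.   83.9 -12.3]
```

All seven keys are required in each row.

Request:
{"name": "play_rows", "arguments": {
  "commands": [
    {"grip": -1, "x": 0.0397, "y": -0.0304, "z": -0.01, "rx": 0, "ry": 0, "rz": 0},
    {"grip": -1, "x": 0.0397, "y": -0.0304, "z": -0.01, "rx": 0, "ry": 0, "rz": 0},
    {"grip": -1, "x": 0.0397, "y": -0.0304, "z": -0.01, "rx": 0, "ry": 0, "rz": 0},
    {"grip": -1, "x": 0.0397, "y": -0.0304, "z": -0.01, "rx": 0, "ry": 0, "rz": 0},
    {"grip": -1, "x": 0.0397, "y": -0.0304, "z": -0.01, "rx": 0, "ry": 0, "rz": 0},
    {"grip": -1, "x": 0.0397, "y": -0.0304, "z": -0.01, "rx": 0, "ry": 0, "rz": 0},
    {"grip": -1, "x": 0.0397, "y": -0.0304, "z": 0, "rx": 0, "ry": 0, "rz": 0},
    {"grip": -1, "x": 0.0397, "y": -0.0304, "z": 0, "rx": 0, "ry": 0, "rz": 0},
    {"grip": -1, "x": 0.0397, "y": -0.0304, "z": 0, "rx": 0, "ry": 0, "rz": 0},
    {"grip": -1, "x": 0.0397, "y": -0.0304, "z": 0, "rx": 0, "ry": 0, "rz": 0},
    {"grip": -1, "x": 0.0397, "y": -0.0304, "z": 0, "rx": 0, "ry": 0, "rz": 0},
    {"grip": -1, "x": 0.0397, "y": -0.0304, "z": 0, "rx": 0, "ry": 0, "rz": 0}
  ]
}}

```text
time_s: 2.45
position: [0.5118, 0.0072, 0.2791]
tool_rot: [[0.928, 0.373, 0.0], [0.373, -0.928, -0.0], [0.0, 0.0, -1.0]]
ft_force: [0.3, -1.2, -0.1]
grip_width: 0.0859
```

Request:
{"name": "play_rows", "arguments": {
  "commands": [
    {"grip": -1, "x": 0, "y": 0, "z": 0, "rx": 0, "ry": 0, "rz": 0.157},
    {"grip": -1, "x": 0, "y": 0, "z": 0, "rx": 0, "ry": 0, "rz": 0.157},
    {"grip": -1, "x": 0, "y": 0, "z": 0, "rx": 0, "ry": 0, "rz": 0.157},
    {"grip": -1, "x": 0, "y": 0, "z": 0, "rx": 0, "ry": 0, "rz": 0}
  ]
}}

```text
time_s: 2.95
position: [0.5111, 0.0057, 0.2789]
tool_rot: [[0.996, -0.088, 0.0], [-0.088, -0.996, 0.0], [0.0, -0.0, -1.0]]
ft_force: [0.1, 0.8, -0.7]
grip_width: 0.0853
```

```bash
python3 - <<'E'
from h import *
to(S(-.047,0,.187))
im=optics.get_image("side");cv2.imwrite("pics/side1.png",cv2.resize(im["color"][100:240,130:330],None,fx=4,fy=4,interpolation=cv2.INTER_CUBIC))
E
```

```text
t 2.95 pos [0.5111 0.0057 0.2789] d_tool [-0.0004  0.      0.0919] yaw -5.03 tilt [ 0.  0. -1.] F [ 0.06  0.85 -0.73] T [0.03 0.05 0.  ] w 0.0853 q [-12.7  15.7  73.5   0.   90.8  82.4]
```

View pics/side1.png

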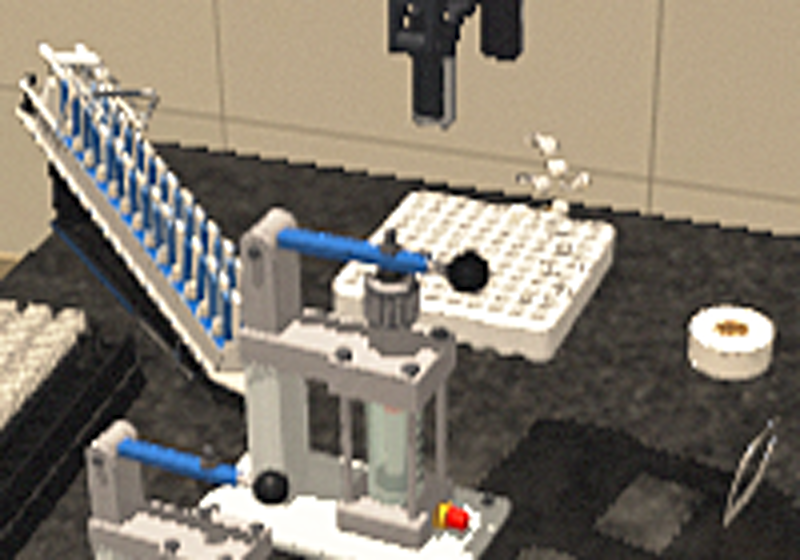

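The gripper hangs over the ball: its tips are at (432,120) in the crop and the ball is at (465,270). Nothing has been disturbed. I'll descend and close lightly on the ball.

Request:
{"name": "play_rows", "arguments": {
  "commands": [
    {"grip": -1, "x": 0, "y": 0, "z": 0.03, "rx": 0, "ry": 0, "rz": 0},
    {"grip": -1, "x": 0, "y": 0, "z": 0.03, "rx": 0, "ry": 0, "rz": 0},
    {"grip": -1, "x": 0, "y": 0, "z": 0.02, "rx": 0, "ry": 0, "rz": 0},
    {"grip": -1, "x": 0, "y": 0, "z": 0.012, "rx": 0, "ry": 0, "rz": 0},
    {"grip": -1, "x": 0, "y": 0, "z": 0, "rx": 0, "ry": 0, "rz": 0}
  ]
}}

```text
time_s: 3.62
position: [0.511, 0.0056, 0.1866]
tool_rot: [[0.996, -0.088, -0.001], [-0.088, -0.996, 0.0], [-0.001, -0.0, -1.0]]
ft_force: [1.2, 0.7, 1.3]
grip_width: 0.0856
```

```bash
python3 - <<'E'
from h import *
to(S(-.047,0,.187))
for n,sl in (("side",np.s_[100:240,130:330]),("top",np.s_[115:205,190:310])):
    im=optics.get_image(n);cv2.imwrite(f"pics/{n}2.png",cv2.resize(im["color"][sl],None,fx=4,fy=4,interpolation=cv2.INTER_CUBIC))
E
```

```text
t 3.625 pos [0.511  0.0056 0.1866] d_tool [-0.0003 -0.     -0.0004] yaw -5.04 tilt [-9.e-04  2.e-04 -1.e+00] F [1.17 0.73 1.34] T [ 0.    0.02 -0.  ] w 0.0856 q [-12.7  19.5  83.6   0.   76.9  82.4]
```

View pics/side2.png

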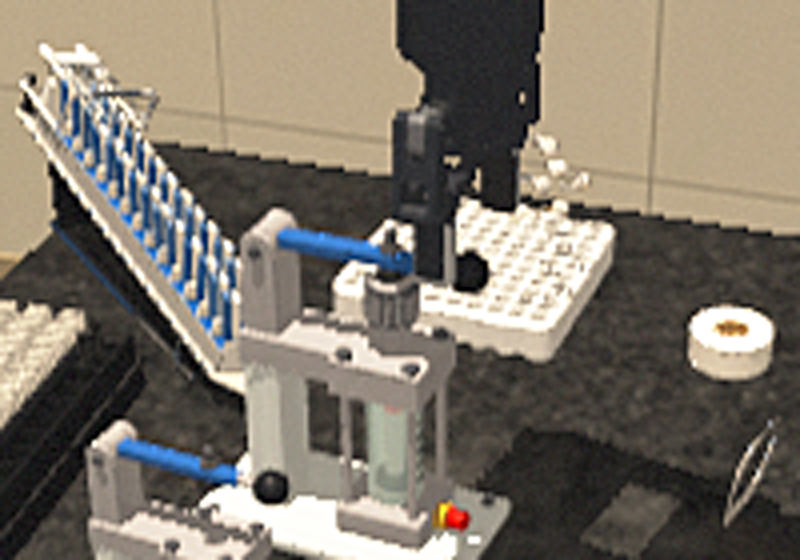

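The near finger stands beside the ball, at (430,250) against (470,270), and the other finger is behind it. I'll close at 20 N.

Request:
{"name": "play_rows", "arguments": {
  "commands": [
    {"grip": 1, "x": 0, "y": 0, "z": 0, "rx": 0, "ry": 0, "rz": 0},
    {"grip": 1, "x": 0, "y": 0, "z": 0, "rx": 0, "ry": 0, "rz": 0},
    {"grip": 1, "x": 0, "y": 0, "z": 0, "rx": 0, "ry": 0, "rz": 0},
    {"grip": 1, "x": 0, "y": 0, "z": 0, "rx": 0, "ry": 0, "rz": 0},
    {"grip": 1, "x": 0, "y": 0, "z": 0, "rx": 0, "ry": 0, "rz": 0},
    {"grip": 1, "x": 0, "y": 0, "z": 0, "rx": 0, "ry": 0, "rz": 0}
  ],
  "squeeze": 25
}}

```text
time_s: 4.47
position: [0.5111, 0.0053, 0.187]
tool_rot: [[0.996, -0.089, -0.0], [-0.089, -0.996, -0.001], [0.0, 0.001, -1.0]]
ft_force: [-0.4, -3.7, 0.2]
grip_width: 0.0194
```

```bash
python3 - <<'E'
from h import *
to(S(-.047,0,.187))
print("lever arc steps, tool frame (x=stand x, z down)")
a=np.radians(np.linspace(0,106,25));p=np.c_[-.124*np.cos(a),-.124*np.sin(a)]
print(np.diff(p,axis=0).round(4).tolist())
E
```

```text
t 4.475 pos [0.5111 0.0053 0.187 ] d_tool [-0.0004 -0.0003 -0.    ] yaw -5.12 tilt [-0.e+00 -7.e-04 -1.e+00] F [-0.4  -3.73  0.22] T [-0.68  0.14  0.01] w 0.0194 q [-12.7  19.5  83.6  -0.   76.9  82.5]
lever arc steps, tool frame (x=stand x, z down)
[[0.0004, -0.0095], [0.0011, -0.0095], [0.0018, -0.0094], [0.0025, -0.0092], [0.0032, -0.009], [0.0039, -0.0087], [0.0046, -0.0084], [0.0052, -0.008], [0.0058, -0.0076], [0.0064, -0.0071], [0.0069, -0.0066], [0.0074, -0.006], [0.0078, -0.0055], [0.0082, -0.0048], [0.0086, -0.0042], [0.0089, -0.0035], [0.0091, -0.0028], [0.0093, -0.0021], [0.0095, -0.0014], [0.0095, -0.0006], [0.0096, 0.0001], [0.0095, 0.0008], [0.0094, 0.0016], [0.0093, 0.0023]]
```

The opening is 19.4 mm against a 25 mm ball, so it is either gripped off-centre or still closing. I'll hold a moment and check.

Request:
{"name": "play_rows", "arguments": {
  "commands": [
    {"grip": 1, "x": 0, "y": 0, "z": 0, "rx": 0, "ry": 0, "rz": 0}
  ]
}}

```text
time_s: 4.6
position: [0.5111, 0.0053, 0.187]
tool_rot: [[0.996, -0.089, -0.0], [-0.089, -0.996, -0.001], [0.0, 0.001, -1.0]]
ft_force: [-1.3, -5.4, 0.8]
grip_width: 0.0192
```

```bash
python3 - <<'E'
from h import *
to(S(-.047,0,.187))
for n,sl in (("side",np.s_[130:210,170:290]),("top",np.s_[115:205,190:310])):
    im=optics.get_image(n);cv2.imwrite(f"pics/{n}3.png",cv2.resize(im["color"][sl],None,fx=5,fy=5,interpolation=cv2.INTER_CUBIC))
E
```

```text
t 4.6 pos [0.5111 0.0053 0.187 ] d_tool [-0.0004 -0.0003 -0.    ] yaw -5.12 tilt [-0.e+00 -6.e-04 -1.e+00] F [-1.3  -5.44  0.8 ] T [-0.88  0.19 -0.01] w 0.0192 q [-12.7  19.5  83.6  -0.   76.9  82.5]
```

View pics/side3.png

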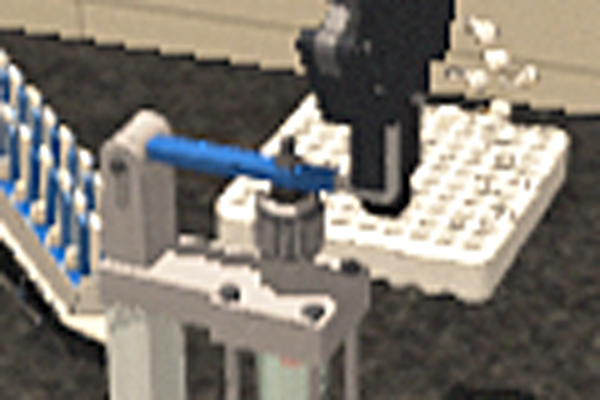

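View pics/top3.png

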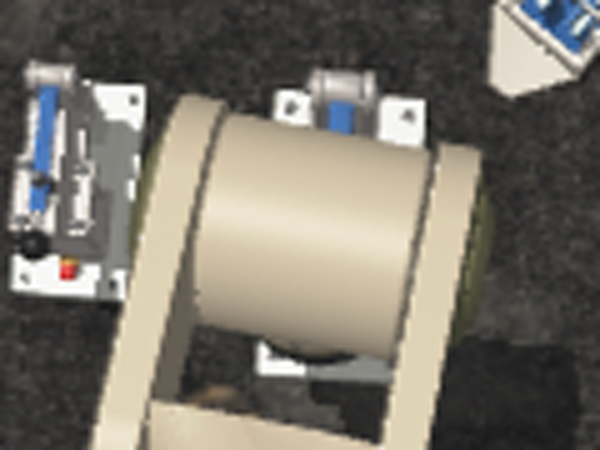

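```bash
python3 - <<'E'
from h import *
im=optics.get_image("side");W=cloud(im);C=im["color"].astype(int)
np.savez("s3.npz",**im)
u,v=proj(im,S(-.047,0,.192));print("ball proj",u,v, (u-170)*5,(v-130)*5)
i0=dict(np.load("side0.npz"));W0=cloud(i0)
P=(np.linalg.norm(W0-S(-.047,0,.192),axis=-1)<.022)&(i0["color"].max(-1)<70);p=W0[P]
print(len(p),p.mean(0),p.min(0),p.max(0))
from scipy.optimize import least_squares
r=least_squares(lambda c:np.linalg.norm(p-c,axis=1)-.0125,p.mean(0)-[0,.005,.005],loss="soft_l1",f_scale=.002);print("ball fit",r.x)
vv,uu=np.where(P);print("pix centroid",uu.mean(),vv.mean(),uu.min(),uu.max(),vv.min(),vv.max())
for row in range(155,178,1):
    print(row,[("%d/%d"%(1000*W[row,c,1],1000*W[row,c,2])) for c in range(240,256,2)],[C[row,c].max() for c in range(240,256,2)])
E
```

```text
ball proj 246.38312765709543 168.92300597548189 381.91563828547714 194.61502987740943
77 [0.50804291 0.0125794  0.19856744] [0.49894069 0.00360375 0.18823709] [0.51874835 0.01952659 0.20966945]
ball fit [0.5117334  0.00482323 0.19515846]
pix centroid 246.58441558441558 167.94805194805195 242 251 163 172
155 ['28/236', '44/246', '48/249', '22/235', '24/237', '-3/222', '-2/224', '-9/220'] [np.int64(63), np.int64(39), np.int64(43), np.int64(32), np.int64(95), np.int64(45), np.int64(29), np.int64(191)]
156 ['27/233', '28/235', '24/233', '24/234', '22/233', '-1/221', '-5/220', '-8/219'] [np.int64(79), np.int64(34), np.int64(39), np.int64(29), np.int64(143), np.int64(44), np.int64(30), np.int64(248)]
157 ['27/231', '25/230', '26/232', '26/233', '23/232', '-1/218', '-5/217', '-10/215'] [np.int64(54), np.int64(41), np.int64(45), np.int64(37), np.int64(155), np.int64(43), np.int64(27), np.int64(242)]
158 ['24/227', '26/229', '27/230', '28/231', '23/229', '-4/215', '-3/216', '-9/213'] [np.int64(55), np.int64(43), np.int64(43), np.int64(29), np.int64(153), np.int64(43), np.int64(31), np.int64(1
[... 228 characters left out ...]
', '31/227', '27/226', '22/224', '-3/210', '-6/209', '-9/208'] [np.int64(58), np.int64(41), np.int64(40), np.int64(28), np.int64(149), np.int64(44), np.int64(26), np.int64(170)]
161 ['27/221', '27/222', '29/224', '28/224', '20/220', '-5/206', '-4/208', '-10/205'] [np.int64(74), np.int64(46), np.int64(43), np.int64(25), np.int64(150), np.int64(48), np.int64(30), np.int64(199)]
162 ['25/218', '28/220', '29/222', '26/221', '21/218', '-2/206', '-4/206', '-320/28'] [np.int64(79), np.int64(42), np.int64(53), np.int64(23), np.int64(152), np.int64(42), np.int64(23), np.int64(188)]Traceback (most recent call last):
  File "<stdin>", line 12, in <module>
ValueError: cannot convert float NaN to integer
```

```bash
python3 - <<'E'
from h import *
im=dict(np.load("s3.npz"));W=cloud(im);C=im["color"].astype(int)
print("(x,y,z) mm")
for row in range(163,178,1):
    print(row,[(tuple(np.nan_to_num(1000*W[row,c]).astype(int).tolist())+(int(C[row,c].max()),)) for c in range(240,256,3)])
E
```

```text
(x,y,z) mm
163 [(518, 27, 216, 69), (511, 28, 218, 39), (506, 23, 216, 35), (500, 20, 216, 120), (0, 0, 0, 11), (586, -318, 26, 255)]
164 [(518, 27, 214, 56), (512, 25, 214, 44), (506, 22, 213, 26), (500, 19, 213, 122), (500, -1, 202, 58), (582, -304, 31, 255)]
165 [(517, 30, 213, 41), (512, 24, 211, 35), (505, 23, 212, 33), (500, 19, 211, 122), (592, -306, 25, 235), (583, -309, 25, 247)]
166 [(518, 28, 209, 48), (510, 29, 211, 40), (505, 25, 210, 29), (500, 19, 208, 119), (587, -291, 30, 255), (582, -307, 22, 209)]
167 [(520, 21, 203, 87), (512, 24, 206, 33), (505, 24, 207, 21), (501, 15, 203, 123), (499, 0, 196, 176), (579, -296, 25, 238)]
168 [(525, 5, 191, 131), (514, 19, 201, 116), (506, 21, 203, 87), (502, 13, 199, 99), (499, -1, 192, 111), (576, -286, 28, 228)]
169 [(619, -277, 22, 251), (515, 16, 196, 111), (507, 18, 199, 143), (502, 13, 197, 50), (583, -279, 27, 174), (574, -278, 29, 255)]
170 [(614, -262, 27, 255), (515, 15, 193, 19), (508, 15, 194, 111), (503, 10, 193, 19), (582, -276, 26, 238), (572, -274, 28, 255)]
171 [(616, -266, 22, 219), (515, 14, 190, 16), (507, 17,
[... 190 characters left out ...]
-265, 27, 249)]
173 [(608, -243, 29, 255), (601, -248, 27, 255), (594, -255, 25, 157), (586, -259, 24, 117), (577, -258, 26, 255), (568, -259, 27, 255)]
174 [(606, -238, 29, 253), (598, -240, 29, 253), (590, -244, 28, 255), (582, -245, 29, 247), (574, -250, 27, 255), (568, -260, 23, 222)]
175 [(605, -232, 29, 255), (600, -245, 23, 193), (589, -239, 28, 255), (581, -243, 27, 244), (572, -244, 28, 255), (563, -243, 30, 244)]
176 [(604, -229, 27, 255), (596, -233, 27, 255), (589, -238, 25, 251), (582, -247, 21, 217), (570, -236, 29, 238), (563, -243, 27, 238)]
177 [(603, -227, 25, 255), (594, -227, 27, 255), (585, -227, 28, 255), (577, -229, 29, 255), (572, -242, 22, 222), (562, -240, 26, 237)]
```

Chord and depth agree: the fingertips sit about 8 mm above the ball's centre, higher than I planned for. I'll open and measure where the tips really are.

Request:
{"name": "play_rows", "arguments": {
  "commands": [
    {"grip": 0.2, "x": 0, "y": 0, "z": 0, "rx": 0, "ry": 0, "rz": 0},
    {"grip": 0.2, "x": 0, "y": 0, "z": 0, "rx": 0, "ry": 0, "rz": 0},
    {"grip": 0.2, "x": 0, "y": 0, "z": 0, "rx": 0, "ry": 0, "rz": 0}
  ]
}}

```text
time_s: 5.12
position: [0.5111, 0.0059, 0.1869]
tool_rot: [[0.996, -0.089, -0.0], [-0.089, -0.996, 0.001], [-0.0, -0.001, -1.0]]
ft_force: [-0.5, 0.1, -0.3]
grip_width: 0.0342
```

```bash
python3 - <<'E'
from h import *
to(S(-.047,0,.187))
im=optics.get_image("side");W=cloud(im);C=im["color"]
i0=dict(np.load("side0.npz"));W0=cloud(i0)
m=(np.abs(W[...,0]-.511)<.03)&(W[...,1]>-.06)&(W[...,1]<.08)&(W[...,2]>.15)&(W[...,2]<.24)
m&=~(np.abs(W[...,2]-W0[...,2])<.01)
for s,k in(("near",W[...,1]>.015),("far",W[...,1]<-.005)):
    p=W[m&k]; vv,uu=np.where(m&k)
    print(s,len(p),p.min(0).round(3),p.max(0).round(3),np.percentile(p[:,2],[1,3,5,10]).round(3),"rowmax",vv.max(),uu[vv>=vv.max()-1].mean())
cv2.imwrite("pics/side4.png",cv2.resize(C[130:210,170:290],None,fx=6,fy=6,interpolation=cv2.INTER_CUBIC))
for off in(-.0,.014):
    print(proj(im,np.array([.511,.0053+.03,.187-off])))
E
```

```text
t 5.125 pos [0.5111 0.0059 0.1869] d_tool [-0.0004  0.0003 -0.0001] yaw -5.1 tilt [-0.e+00  5.e-04 -1.e+00] F [-0.49  0.09 -0.33] T [ 0.    0.03 -0.03] w 0.0342 q [-12.6  19.5  83.6   0.   76.9  82.5]
near 136 [0.5   0.022 0.201] [0.523 0.04  0.24 ] [0.202 0.204 0.208 0.211] rowmax 170 242.125
far 112 [ 0.496 -0.019  0.201] [ 0.511 -0.007  0.24 ] [0.202 0.203 0.203 0.206] rowmax 162 251.5
(np.float64(242.08899980054045), np.float64(177.26603028372386))
(np.float64(242.0992358670712), np.float64(182.81480213687138))
```

View pics/side4.png

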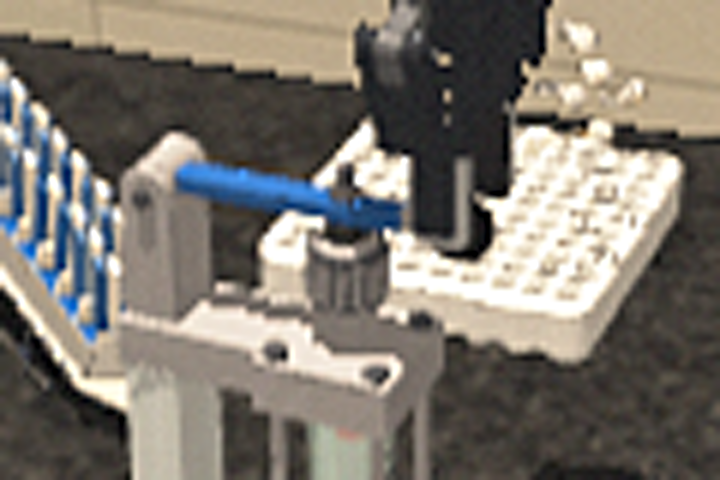

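The tips are at z ≈ 0.200 with the TCP reading 0.187, about 22 mm higher than nominal, and laterally they are centred. I'll trust this measurement and go down 20 mm, straddling the ball, then close.

Request:
{"name": "play_rows", "arguments": {
  "commands": [
    {"grip": 0.1, "x": 0, "y": 0, "z": 0.007, "rx": 0, "ry": 0, "rz": 0},
    {"grip": 0.1, "x": 0, "y": 0, "z": 0.007, "rx": 0, "ry": 0, "rz": 0},
    {"grip": 0.1, "x": 0, "y": 0, "z": 0.006, "rx": 0, "ry": 0, "rz": 0},
    {"grip": 1, "x": 0, "y": 0, "z": 0, "rx": 0, "ry": 0, "rz": 0},
    {"grip": 1, "x": 0, "y": 0, "z": 0, "rx": 0, "ry": 0, "rz": 0},
    {"grip": 1, "x": 0, "y": 0, "z": 0, "rx": 0, "ry": 0, "rz": 0},
    {"grip": 1, "x": 0, "y": 0, "z": 0, "rx": 0, "ry": 0, "rz": 0}
  ],
  "squeeze": 25
}}

```text
time_s: 6.05
position: [0.5108, 0.0053, 0.1669]
tool_rot: [[0.996, -0.089, -0.001], [-0.089, -0.996, -0.001], [-0.001, 0.001, -1.0]]
ft_force: [-3.5, -4.6, -0.2]
grip_width: 0.023
```

```bash
python3 - <<'E'
from h import *
to(S(-.047,0,.167))
im=optics.get_image("side");C=im["color"]
cv2.imwrite("pics/side5.png",cv2.resize(C[130:210,170:290],None,fx=6,fy=6,interpolation=cv2.INTER_CUBIC))
E
```

```text
t 6.05 pos [0.5108 0.0053 0.1669] d_tool [-0.0001 -0.0004 -0.0001] yaw -5.12 tilt [-8.e-04 -7.e-04 -1.e+00] F [-3.51 -4.63 -0.24] T [-0.72  0.52  0.  ] w 0.023 q [-12.7  20.6  85.5  -0.   74.   82.5]
```

View pics/side5.png

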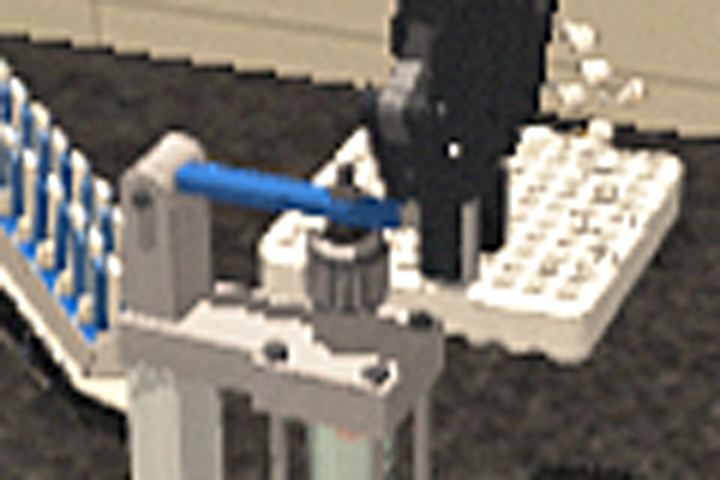

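The ball is now between the pads (opening 23 mm). I'll start up the arc.

Request:
{"name": "play_rows", "arguments": {
  "commands": [
    {"grip": 1, "x": 0.0004, "y": 0, "z": -0.0095, "rx": 0, "ry": 0, "rz": 0},
    {"grip": 1, "x": 0.0011, "y": 0, "z": -0.0095, "rx": 0, "ry": 0, "rz": 0},
    {"grip": 1, "x": 0.0018, "y": 0, "z": -0.0094, "rx": 0, "ry": 0, "rz": 0},
    {"grip": 1, "x": 0.0025, "y": 0, "z": -0.0092, "rx": 0, "ry": 0, "rz": 0},
    {"grip": 1, "x": 0.0032, "y": 0, "z": -0.009, "rx": 0, "ry": 0, "rz": 0}
  ],
  "squeeze": 25
}}

```text
time_s: 6.72
position: [0.5209, 0.0043, 0.2145]
tool_rot: [[0.996, -0.089, 0.002], [-0.089, -0.996, -0.001], [0.002, 0.001, -1.0]]
ft_force: [3.2, -6.1, -3.9]
grip_width: 0.023
```

```bash
python3 - <<'E'
from h import *
a=np.radians(106/24*5);to(S(.077-.124*np.cos(a),0,.167+.124*np.sin(a)))
im=optics.get_image("side");C=im["color"]
cv2.imwrite("pics/side6.png",cv2.resize(C[100:210,170:290],None,fx=5,fy=5,interpolation=cv2.INTER_CUBIC))
E
```

```text
t 6.725 pos [0.5209 0.0043 0.2145] d_tool [-0.0012 -0.0004  0.0009] yaw -5.13 tilt [ 0.0022 -0.001  -1.    ] F [ 3.23 -6.1  -3.89] T [-0.82 -0.3  -0.  ] w 0.023 q [-12.5  19.   79.4  -0.   81.4  82.6]
```

View pics/side6.png

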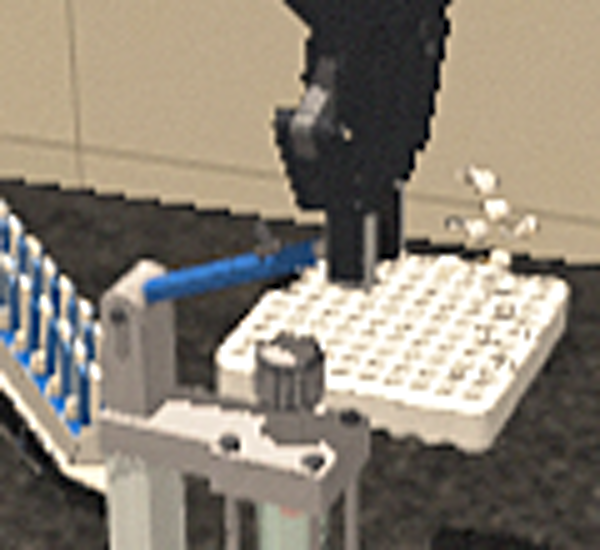

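The lever is rising with the gripper (blue bar now tilted up to (315,250)) and the knob at (290,375) is uncovered. Continuing along the arc.

Request:
{"name": "play_rows", "arguments": {
  "commands": [
    {"grip": 1, "x": 0.0039, "y": 0, "z": -0.0087, "rx": 0, "ry": 0, "rz": 0},
    {"grip": 1, "x": 0.0046, "y": 0, "z": -0.0084, "rx": 0, "ry": 0, "rz": 0},
    {"grip": 1, "x": 0.0052, "y": 0, "z": -0.008, "rx": 0, "ry": 0, "rz": 0},
    {"grip": 1, "x": 0.0058, "y": 0, "z": -0.0076, "rx": 0, "ry": 0, "rz": 0},
    {"grip": 1, "x": 0.0064, "y": 0, "z": -0.0071, "rx": 0, "ry": 0, "rz": 0},
    {"grip": 1, "x": 0.0069, "y": 0, "z": -0.0066, "rx": 0, "ry": 0, "rz": 0},
    {"grip": 1, "x": 0.0074, "y": 0, "z": -0.006, "rx": 0, "ry": 0, "rz": 0},
    {"grip": 1, "x": 0.0078, "y": 0, "z": -0.0055, "rx": 0, "ry": 0, "rz": 0},
    {"grip": 1, "x": 0.0082, "y": 0, "z": -0.0048, "rx": 0, "ry": 0, "rz": 0},
    {"grip": 1, "x": 0.0086, "y": 0, "z": -0.0042, "rx": 0, "ry": 0, "rz": 0}
  ]
}}

```text
time_s: 8.02
position: [0.5847, -0.0016, 0.2807]
tool_rot: [[0.996, -0.09, -0.0], [-0.09, -0.996, -0.001], [-0.0, 0.001, -1.0]]
ft_force: [-1.1, -6.3, -3.8]
grip_width: 0.0228
```

```bash
python3 - <<'E'
from h import *
a=np.radians(106/24*15);to(S(.077-.124*np.cos(a),0,.167+.124*np.sin(a)))
im=optics.get_image("side");C=im["color"]
cv2.imwrite("pics/side7.png",cv2.resize(C[90:210,170:290],None,fx=4,fy=4,interpolation=cv2.INTER_CUBIC))
E
```

```text
t 8.025 pos [ 0.5847 -0.0016  0.2807] d_tool [-0.0003 -0.0006  0.0002] yaw -5.15 tilt [-5.0e-04 -1.1e-03 -1.0e+00] F [-1.07 -6.35 -3.83] T [-1.01  0.21  0.02] w 0.0228 q [-11.7  23.5  61.5  -0.1  95.   83.4]
```

View pics/side7.png

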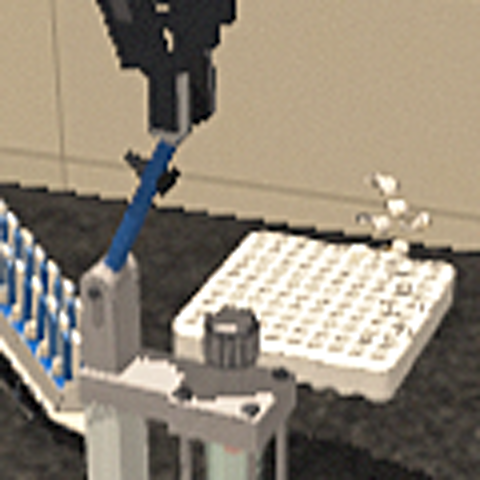

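The lever is at about 66°, still in the grip. Continuing back to the stop.

Request:
{"name": "play_rows", "arguments": {
  "commands": [
    {"grip": 1, "x": 0.0089, "y": 0, "z": -0.0035, "rx": 0, "ry": 0, "rz": 0},
    {"grip": 1, "x": 0.0091, "y": 0, "z": -0.0028, "rx": 0, "ry": 0, "rz": 0},
    {"grip": 1, "x": 0.0093, "y": 0, "z": -0.0021, "rx": 0, "ry": 0, "rz": 0},
    {"grip": 1, "x": 0.0095, "y": 0, "z": -0.0014, "rx": 0, "ry": 0, "rz": 0},
    {"grip": 1, "x": 0.0095, "y": 0, "z": -0.0006, "rx": 0, "ry": 0, "rz": 0},
    {"grip": 1, "x": 0.0096, "y": 0, "z": 0.0001, "rx": 0, "ry": 0, "rz": 0},
    {"grip": 1, "x": 0.0095, "y": 0, "z": 0.0008, "rx": 0, "ry": 0, "rz": 0},
    {"grip": 1, "x": 0.0094, "y": 0, "z": 0.0016, "rx": 0, "ry": 0, "rz": 0},
    {"grip": 1, "x": 0.006, "y": 0, "z": 0.0014, "rx": 0, "ry": 0, "rz": 0},
    {"grip": 1, "x": 0, "y": 0, "z": 0, "rx": 0, "ry": 0, "rz": 0}
  ]
}}

```text
time_s: 9.32
position: [0.6658, -0.0091, 0.2883]
tool_rot: [[0.996, -0.09, 0.003], [-0.09, -0.996, -0.002], [0.003, 0.001, -1.0]]
ft_force: [0.5, -5.8, 4.0]
grip_width: 0.0228
```

```bash
python3 - <<'E'
from h import *
a=1.85;to(S(.077-.124*np.cos(a),0,.167+.124*np.sin(a)))
im=optics.get_image("side");C=im["color"]
cv2.imwrite("pics/side8.png",cv2.resize(C[90:210,170:290],None,fx=4,fy=4,interpolation=cv2.INTER_CUBIC))
E
```

```text
t 9.325 pos [ 0.6658 -0.0091  0.2883] d_tool [ 0.0024 -0.001   0.0021] yaw -5.18 tilt [ 0.003  -0.0017 -1.    ] F [ 0.54 -5.84  3.98] T [-1.11  0.1  -0.  ] w 0.0228 q [-1.090e+01  3.260e+01  4.480e+01 -1.000e-01  1.024e+02  8.420e+01]
```

View pics/side8.png

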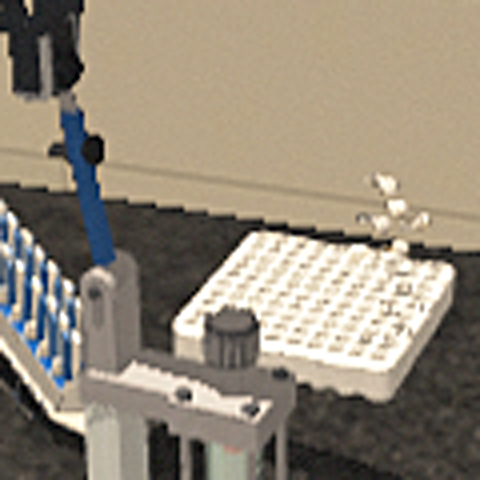

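The lever is past upright, at about 1.83 rad, with its ball at the top left (45,80). I'll nudge it onto the stop, release, and go up.

Request:
{"name": "play_rows", "arguments": {
  "commands": [
    {"grip": 1, "x": 0.003, "y": 0, "z": 0.001, "rx": 0, "ry": 0, "rz": 0},
    {"grip": 1, "x": 0, "y": 0, "z": 0, "rx": 0, "ry": 0, "rz": 0},
    {"grip": -0.2, "x": 0, "y": 0, "z": 0, "rx": 0, "ry": 0, "rz": 0},
    {"grip": -0.2, "x": 0, "y": 0, "z": 0, "rx": 0, "ry": 0, "rz": 0},
    {"grip": -0.2, "x": 0, "y": 0, "z": 0, "rx": 0, "ry": 0, "rz": 0},
    {"grip": -0.2, "x": 0, "y": 0, "z": -0.02, "rx": 0, "ry": 0, "rz": 0},
    {"grip": -1, "x": 0, "y": 0, "z": -0.03, "rx": 0, "ry": 0, "rz": 0},
    {"grip": -1, "x": 0, "y": 0, "z": -0.02, "rx": 0, "ry": 0, "rz": 0}
  ]
}}

```text
time_s: 10.38
position: [0.6681, -0.0081, 0.3574]
tool_rot: [[0.996, -0.089, 0.001], [-0.089, -0.996, 0.0], [0.001, -0.0, -1.0]]
ft_force: [-0.4, -0.2, 0.2]
grip_width: 0.0844
```

```bash
python3 - <<'E'
from h import *
to(S(0,0,.3))
for n,sl in (("side",np.s_[70:210,150:290]),("top",np.s_[115:205,190:310])):
    im=optics.get_image(n);np.savez(n+"9.npz",**im);cv2.imwrite(f"pics/{n}9.png",cv2.resize(im["color"][sl],None,fx=4,fy=4,interpolation=cv2.INTER_CUBIC))
E
```

```text
t 10.375 pos [ 0.6681 -0.0081  0.3574] d_tool [-0.1111  0.0002  0.0573] yaw -5.09 tilt [ 0.0015  0.     -1.    ] F [-0.42 -0.15  0.19] T [-0.04 -0.    0.01] w 0.0844 q [-10.8  33.3  32.7   0.  113.9  84.3]
```

View pics/side9.png

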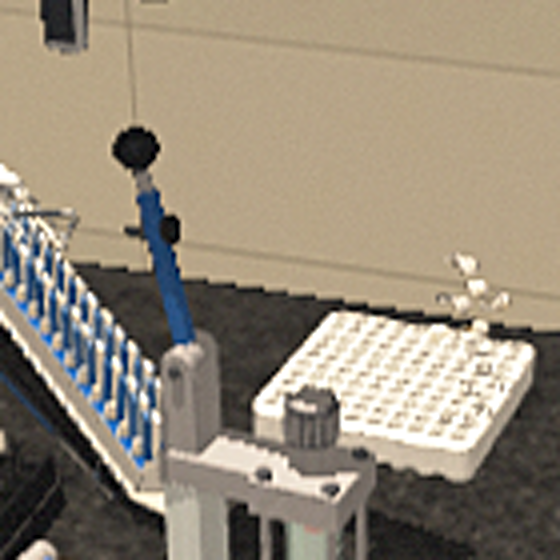

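View pics/top9.png

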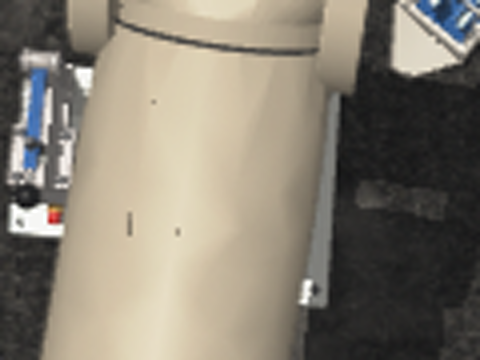

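The lever stays back (ball at (135,148) in the side crop) and the knob is clear at (313,415). Next I'll measure the knob and axis from the side depth.

```bash
python3 - <<'E'
from h import *
from scipy.optimize import least_squares
im=dict(np.load("side9.npz"));W=cloud(im)
d=W-O; near=(np.hypot(d[...,0],d[...,1])<.03)
m=near&(W[...,2]>.159)&(W[...,2]<.176); p=W[m]
r=least_squares(lambda c:np.hypot(p[:,0]-c[0],p[:,1]-c[1])-.016,O[:2],loss="soft_l1",f_scale=.002);print("knob side",len(p),r.x)
vv,uu=np.where(near&(W[...,2]>.15)&(W[...,2]<.19)); print("knob px",uu.min(),uu.max(),vv.min(),vv.max())
m=near&(W[...,2]>.176)&(W[...,2]<.19);q=W[m];print("top",len(q),q.mean(0),np.median(q,0))
# silhouettes: mid column from edges rows
print("proj axis at z .18,.168,.156",[np.round(proj(im,[O[0],O[1],z]),1).tolist() for z in(.18,.168,.156)])
# head plate top refit
for n in("side0","top0"):
    i=dict(np.load(n+".npz"));V=cloud(i);b=(abs(V[...,2]-.136)<.005)&(abs(V[...,0]-.59)<.09)&(abs(V[...,1])<.06)
    x=(V[b]-O)@np.c_[SX,SY];print(n,"head xy pct",np.percentile(x[:,0],[1,99]),np.percentile(x[:,1],[1,50,99]))
    b=(abs(V[...,2]-.014)<.006)&(abs(V[...,0]-.59)<.12)&(abs(V[...,1])<.065)&(i["color"].min(-1)>100)
    x=(V[b]-O)@np.c_[SX,SY];print(n,"base pct",np.percentile(x[:,0],[1,99]),np.percentile(x[:,1],[1,99]))
big=cv2.resize(im["color"][155:190,205:250],None,fx=14,fy=14,interpolation=cv2.INTER_CUBIC);cv2.imwrite("pics/knob.png",big)
E
```

```text
knob side 90 [0.5576293  0.00073056]
knob px 220 234 166 181
top 100 [0.55589266 0.00433068 0.18003031] [0.55640563 0.00487893 0.18032731]
proj axis at z .18,.168,.156 [[227.1, 169.6], [227.2, 174.2], [227.3, 178.8]]
side0 head xy pct [-0.02818249  0.08746625] [-0.02586572  0.00761685  0.0285887 ]
side0 base pct [-0.05774409  0.11346075] [-0.04362805  0.04680849]
top0 head xy pct [-0.02643726  0.07991086] [-0.02767428 -0.00771549  0.02727823]
top0 base pct [-0.05558237  0.11729186] [-0.04540361  0.04486145]
```

View pics/knob.png

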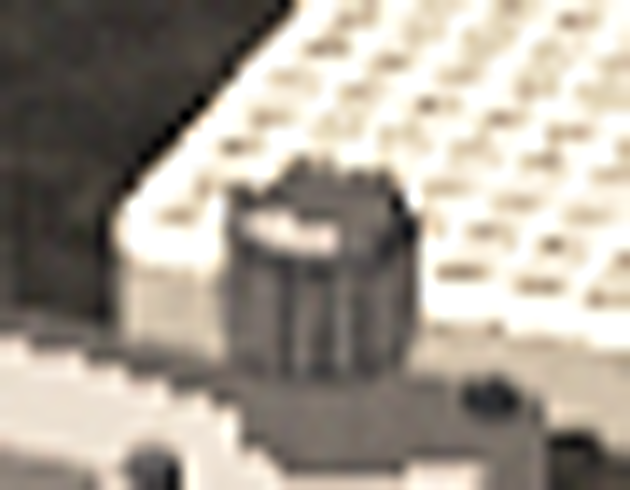

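The knob fit gives (0.5576, 0.0007), which agrees with the stand fit. I'll go over it, partly closed to limit the swing, and check the tip height before the last part of the descent.

Request:
{"name": "play_rows", "arguments": {
  "commands": [
    {"grip": -1, "x": -0.037, "y": 0.0003, "z": 0, "rx": 0, "ry": 0, "rz": 0},
    {"grip": -0.3, "x": -0.037, "y": 0.0003, "z": 0, "rx": 0, "ry": 0, "rz": 0},
    {"grip": -0.3, "x": -0.0368, "y": 0.0003, "z": 0, "rx": 0, "ry": 0, "rz": 0},
    {"grip": -0.3, "x": 0, "y": 0, "z": 0.04, "rx": 0, "ry": 0, "rz": 0},
    {"grip": -0.3, "x": 0, "y": 0, "z": 0.04, "rx": 0, "ry": 0, "rz": 0},
    {"grip": -0.3, "x": 0, "y": 0, "z": 0.04, "rx": 0, "ry": 0, "rz": 0},
    {"grip": -0.3, "x": 0, "y": 0, "z": 0.04, "rx": 0, "ry": 0, "rz": 0},
    {"grip": -0.3, "x": 0, "y": 0, "z": 0.02, "rx": 0, "ry": 0, "rz": 0},
    {"grip": -0.3, "x": 0, "y": 0, "z": 0, "rx": 0, "ry": 0, "rz": 0}
  ]
}}

```text
time_s: 11.6
position: [0.5565, 0.0009, 0.174]
tool_rot: [[0.996, -0.089, -0.004], [-0.089, -0.996, 0.001], [-0.004, -0.001, -1.0]]
ft_force: [-0.3, 0.5, 1.3]
grip_width: 0.0555
```

```bash
cat > tip.py <<'E'
from h import *
import sys
to([.5576,.0008,.139])
im=optics.get_image("side");W=cloud(im);C=im["color"]
W0=cloud(dict(np.load("side9.npz")))
d=W-np.array([.5576,.0008,0]); a=d@SX; b=d@SY
m=(abs(a)<.02)&(abs(b)<.07)&(W[...,2]>.138)&(W[...,2]<.26)&~(np.abs(W[...,2]-W0[...,2])<.008)
for s,k in(("near",b>.01),("far",b<-.01)):
    p=W[m&k]; vv,uu=np.where(m&k)
    if len(p): print(s,len(p),"a",np.percentile(a[m&k],[3,97]).round(4),"b",np.percentile(b[m&k],[3,50,97]).round(4),"z pct",np.percentile(p[:,2],[0,1,3,10]).round(3),"rowmax",vv.max())
cv2.imwrite("pics/%s.png"%sys.argv[1],cv2.resize(C[110:210,160:290],None,fx=5,fy=5,interpolation=cv2.INTER_CUBIC))
E
python3 tip.py side10
```

```text
t 11.6 pos [0.5565 0.0009 0.174 ] d_tool [0.0013 0.0001 0.035 ] yaw -5.11 tilt [-0.0042  0.0011 -1.    ] F [-0.33  0.52  1.26] T [-0.03  0.06  0.02] w 0.0555 q [-12.1  24.6  77.5   0.   78.1  83. ]
near 316 a [-0.0151  0.0082] b [0.0271 0.0397 0.0616] z pct [0.191 0.192 0.195 0.202] rowmax 172
far 260 a [-0.0161  0.0075] b [-0.056  -0.0289 -0.0224] z pct [0.191 0.193 0.194 0.199] rowmax 160
```

View pics/side10.png

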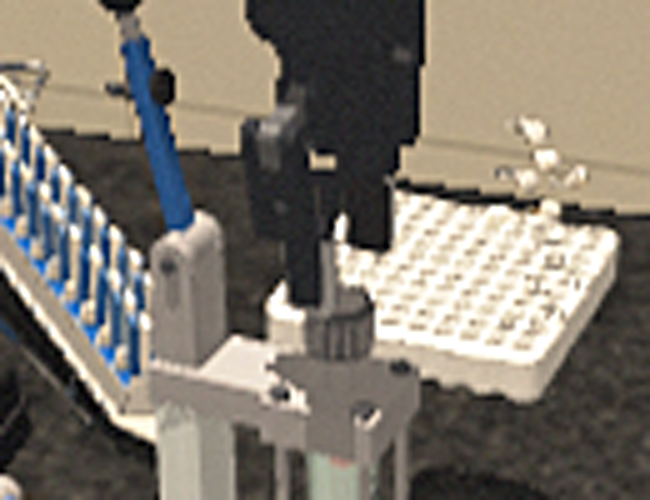

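Tips are at z ≈ 0.193 with the TCP at 0.174, so the same offset holds. Going down 34 mm more leaves the tips about 20 mm above the head plate before they swing closed.

Request:
{"name": "play_rows", "arguments": {
  "commands": [
    {"grip": -0.3, "x": 0, "y": 0, "z": 0.012, "rx": 0, "ry": 0, "rz": 0},
    {"grip": -0.3, "x": 0, "y": 0, "z": 0.012, "rx": 0, "ry": 0, "rz": 0},
    {"grip": -0.3, "x": 0, "y": 0, "z": 0.01, "rx": 0, "ry": 0, "rz": 0},
    {"grip": -0.3, "x": 0, "y": 0, "z": 0, "rx": 0, "ry": 0, "rz": 0}
  ]
}}

```text
time_s: 12.15
position: [0.5573, 0.0007, 0.141]
tool_rot: [[0.996, -0.089, -0.002], [-0.089, -0.996, 0.0], [-0.002, -0.0, -1.0]]
ft_force: [-0.7, -0.3, -0.5]
grip_width: 0.0551
```

```bash
python3 tip.py side11
```

```text
t 12.15 pos [0.5573 0.0007 0.141 ] d_tool [ 0.0003 -0.0002  0.002 ] yaw -5.11 tilt [-1.6e-03  4.0e-04 -1.0e+00] F [-0.71 -0.29 -0.46] T [-0.05  0.06  0.01] w 0.0551 q [-12.1  26.4  80.4   0.   73.3  83. ]
near 615 a [-0.0181  0.0098] b [0.0187 0.0411 0.0674] z pct [0.158 0.161 0.167 0.178] rowmax 185
far 320 a [-0.0178  0.006 ] b [-0.063  -0.0302 -0.0126] z pct [0.16  0.163 0.168 0.176] rowmax 172
```

View pics/side11.png

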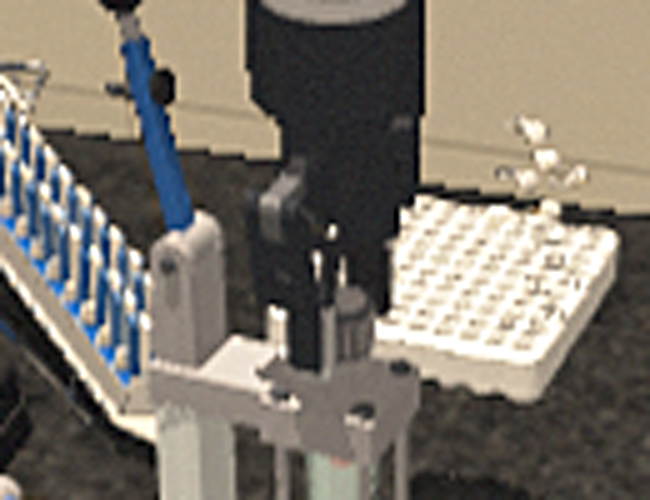

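The near pad at (317,330) is where a centred grasp should put it, and both tips are below the knob's middle. I'll close gently at 20 N.

Request:
{"name": "play_rows", "arguments": {
  "commands": [
    {"grip": 0.15, "x": 0, "y": 0, "z": 0, "rx": 0, "ry": 0, "rz": 0},
    {"grip": 0.15, "x": 0, "y": 0, "z": 0, "rx": 0, "ry": 0, "rz": 0},
    {"grip": 0.15, "x": 0, "y": 0, "z": 0, "rx": 0, "ry": 0, "rz": 0}
  ],
  "squeeze": 20
}}

```text
time_s: 12.58
position: [0.5577, 0.0006, 0.1421]
tool_rot: [[0.996, -0.089, 0.0], [-0.089, -0.996, -0.0], [0.0, 0.0, -1.0]]
ft_force: [-0.5, -0.3, 0.5]
grip_width: 0.0365
```

Request:
{"name": "play_rows", "arguments": {
  "commands": [
    {"grip": 0.22, "x": 0, "y": 0, "z": 0, "rx": 0, "ry": 0, "rz": 0},
    {"grip": 0.22, "x": 0, "y": 0, "z": 0, "rx": 0, "ry": 0, "rz": 0}
  ],
  "squeeze": 20
}}

```text
time_s: 12.82
position: [0.5576, 0.0006, 0.142]
tool_rot: [[0.996, -0.089, 0.0], [-0.089, -0.996, -0.0], [0.0, 0.0, -1.0]]
ft_force: [-0.4, -0.1, -0.2]
grip_width: 0.0332
```

Request:
{"name": "play_rows", "arguments": {
  "commands": [
    {"grip": 0.26, "x": 0, "y": 0, "z": 0, "rx": 0, "ry": 0, "rz": 0},
    {"grip": 0.26, "x": 0, "y": 0, "z": 0, "rx": 0, "ry": 0, "rz": 0}
  ],
  "squeeze": 20
}}

```text
time_s: 13.08
position: [0.5577, 0.0006, 0.142]
tool_rot: [[0.996, -0.089, 0.0], [-0.089, -0.996, -0.0], [0.0, -0.0, -1.0]]
ft_force: [0.5, -0.2, 1.0]
grip_width: 0.0311
```

Request:
{"name": "play_rows", "arguments": {
  "commands": [
    {"grip": 0.3, "x": 0, "y": 0, "z": 0, "rx": 0, "ry": 0, "rz": 0},
    {"grip": 0.3, "x": 0, "y": 0, "z": 0, "rx": 0, "ry": 0, "rz": 0}
  ],
  "squeeze": 20
}}

```text
time_s: 13.32
position: [0.5577, 0.0006, 0.142]
tool_rot: [[0.996, -0.089, 0.0], [-0.089, -0.996, 0.0], [0.0, -0.0, -1.0]]
ft_force: [-0.0, 0.1, 1.7]
grip_width: 0.0313
```

Request:
{"name": "play_rows", "arguments": {
  "commands": [
    {"grip": 1, "x": 0, "y": 0, "z": 0, "rx": 0, "ry": 0, "rz": 0},
    {"grip": 1, "x": 0, "y": 0, "z": 0, "rx": 0, "ry": 0, "rz": 0}
  ],
  "squeeze": 20
}}

```text
time_s: 13.58
position: [0.5577, 0.0006, 0.142]
tool_rot: [[0.996, -0.089, 0.0], [-0.089, -0.996, -0.0], [0.0, 0.0, -1.0]]
ft_force: [-0.0, 0.7, 2.0]
grip_width: 0.0315
```

```bash
python3 tip.py side12
```

```text
t 13.575 pos [0.5577 0.0006 0.142 ] d_tool [-0.0001 -0.0002  0.003 ] yaw -5.11 tilt [ 3.e-04 -0.e+00 -1.e+00] F [-0.    0.67  1.95] T [ 0.05  0.1  -0.  ] w 0.0315 q [-12.1  26.4  80.3   0.   73.3  83. ]
near 567 a [-0.0176  0.0103] b [0.0154 0.0399 0.065 ] z pct [0.155 0.158 0.165 0.184] rowmax 183
far 259 a [-0.0184  0.0002] b [-0.0581 -0.0195 -0.0112] z pct [0.16  0.165 0.176 0.185] rowmax 174
```

View pics/side12.png

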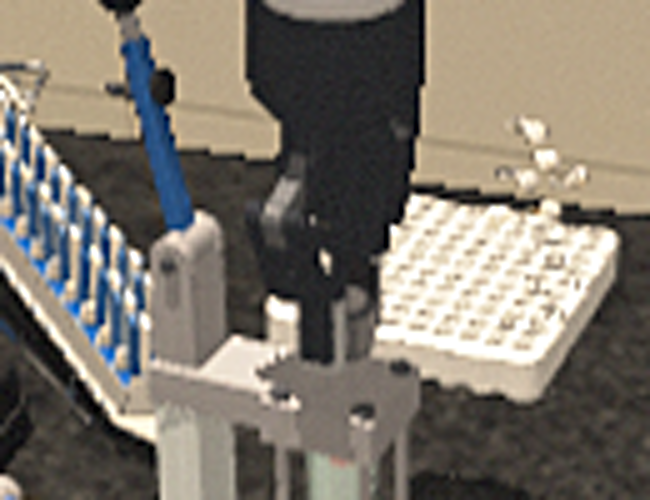

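The knob is held centred (31.5 mm opening, side force under 1 N). I'll firm the grip a little and make a small trial lift.

Request:
{"name": "play_rows", "arguments": {
  "commands": [
    {"grip": 1, "x": 0, "y": 0, "z": 0, "rx": 0, "ry": 0, "rz": 0},
    {"grip": 1, "x": 0, "y": 0, "z": 0, "rx": 0, "ry": 0, "rz": 0},
    {"grip": 1, "x": 0, "y": 0, "z": -0.002, "rx": 0, "ry": 0, "rz": 0},
    {"grip": 1, "x": 0, "y": 0, "z": -0.002, "rx": 0, "ry": 0, "rz": 0},
    {"grip": 1, "x": 0, "y": 0, "z": 0, "rx": 0, "ry": 0, "rz": 0}
  ],
  "squeeze": 35
}}

```text
time_s: 14.25
position: [0.5575, 0.0006, 0.1457]
tool_rot: [[0.996, -0.089, -0.001], [-0.089, -0.996, 0.0], [-0.001, -0.0, -1.0]]
ft_force: [0.2, 0.4, -4.4]
grip_width: 0.0304
```

The tool now carries 4.4 N, about the plunger's weight, with almost no side load. I'll lift the rest.

Request:
{"name": "play_rows", "arguments": {
  "commands": [
    {"grip": 1, "x": 0, "y": 0, "z": -0.004, "rx": 0, "ry": 0, "rz": 0},
    {"grip": 1, "x": 0, "y": 0, "z": -0.004, "rx": 0, "ry": 0, "rz": 0},
    {"grip": 1, "x": 0, "y": 0, "z": -0.004, "rx": 0, "ry": 0, "rz": 0},
    {"grip": 1, "x": 0, "y": 0, "z": -0.004, "rx": 0, "ry": 0, "rz": 0},
    {"grip": 1, "x": 0, "y": 0, "z": -0.004, "rx": 0, "ry": 0, "rz": 0},
    {"grip": 1, "x": 0, "y": 0, "z": 0, "rx": 0, "ry": 0, "rz": 0}
  ]
}}

```text
time_s: 15.0
position: [0.5578, 0.0006, 0.1663]
tool_rot: [[0.996, -0.089, 0.001], [-0.089, -0.996, -0.0], [0.001, 0.0, -1.0]]
ft_force: [-0.8, -0.5, -4.0]
grip_width: 0.031
```

Request:
{"name": "play_rows", "arguments": {
  "commands": [
    {"grip": 1, "x": 0, "y": 0, "z": -0.004, "rx": 0, "ry": 0, "rz": 0},
    {"grip": 1, "x": 0, "y": 0, "z": -0.004, "rx": 0, "ry": 0, "rz": 0},
    {"grip": 1, "x": 0, "y": 0, "z": -0.004, "rx": 0, "ry": 0, "rz": 0},
    {"grip": 1, "x": 0, "y": 0, "z": -0.003, "rx": 0, "ry": 0, "rz": 0},
    {"grip": 1, "x": 0, "y": 0, "z": -0.001, "rx": 0, "ry": 0, "rz": 0},
    {"grip": 1, "x": 0, "y": 0, "z": 0, "rx": 0, "ry": 0, "rz": 0},
    {"grip": 1, "x": 0, "y": 0, "z": 0, "rx": 0, "ry": 0, "rz": 0}
  ]
}}

```text
time_s: 15.88
position: [0.5576, 0.0006, 0.1818]
tool_rot: [[0.996, -0.089, -0.0], [-0.089, -0.996, 0.0], [-0.0, -0.0, -1.0]]
ft_force: [0.5, 0.6, -4.0]
grip_width: 0.0307
```

```bash
python3 tip.py side13; python3 - <<'E'
from h import *
im=optics.get_image("side");W=cloud(im);C=im["color"].astype(int)
print("proj head top",proj(im,[.5576,.0008,.136]),"knob bot .196",proj(im,[.5576,.0008,.196]))
red=(C[...,2]>C[...,1]+50)&(C[...,2]>C[...,0]+50)&(np.hypot(W[...,0]-.5576,W[...,1]-.0008)<.02)
vv,uu=np.where(red);print(len(vv),list(zip(uu,vv,(W[red]*1000).astype(int).tolist())))
cv2.imwrite("pics/ring.png",cv2.resize(im["color"][150:205,200:255],None,fx=11,fy=11,interpolation=cv2.INTER_CUBIC))
E
```

```text
t 15.875 pos [0.5576 0.0006 0.1818] d_tool [ 0.     -0.0002  0.0428] yaw -5.11 tilt [-3.e-04  1.e-04 -1.e+00] F [ 0.49  0.61 -4.03] T [-0.04  0.01  0.03] w 0.0307 q [-12.1  24.2  76.8   0.   79.   83. ]
near 273 a [-0.0135  0.0082] b [0.0119 0.0271 0.0497] z pct [0.195 0.196 0.198 0.204] rowmax 168
far 149 a [-0.0137  0.0026] b [-0.0466 -0.018  -0.0133] z pct [0.139 0.17  0.207 0.22 ] rowmax 180
proj head top (np.float64(227.53198077918483), np.float64(186.09129898541758)) knob bot .196 (np.float64(227.06488591120876), np.float64(163.17139570247312))
10 [(np.int64(225), np.int64(187), [565, -3, 129]), (np.int64(226), np.int64(187), [560, 4, 135]), (np.int64(227), np.int64(187), [556, 6, 137]), (np.int64(228), np.int64(187), [554, 4, 136]), (np.int64(229), np.int64(187), [552, 3, 136]), (np.int64(230), np.int64(187), [551, 0, 134]), (np.int64(226), np.int64(188), [558, 8, 134]), (np.int64(227), np.int64(188), [555, 10, 136]), (np.int64(228), np.int64(188), [554, 6, 134]), (np.int64(229), np.int64(188), [551, 7, 135])]
```

View pics/ring.png

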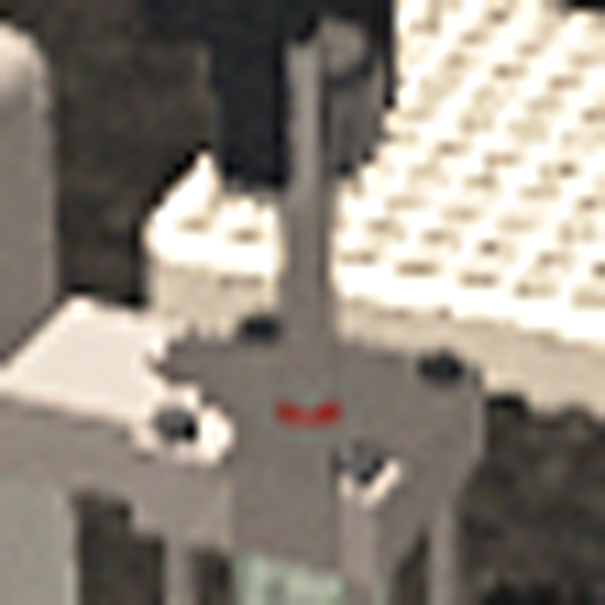

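The red ring is just showing at the plate's top face at (308,412), about half of its 4 mm above it. The TCP rose 39.8 mm, and the load is 4 N with side force under 1 N. I'll hold for a moment, then do the final checks.

Request:
{"name": "play_rows", "arguments": {
  "commands": [
    {"grip": 1, "x": 0, "y": 0, "z": 0, "rx": 0, "ry": 0, "rz": 0},
    {"grip": 1, "x": 0, "y": 0, "z": 0, "rx": 0, "ry": 0, "rz": 0},
    {"grip": 1, "x": 0, "y": 0, "z": 0, "rx": 0, "ry": 0, "rz": 0},
    {"grip": 1, "x": 0, "y": 0, "z": 0, "rx": 0, "ry": 0, "rz": 0}
  ]
}}

```text
time_s: 16.48
position: [0.5576, 0.0006, 0.1819]
tool_rot: [[0.996, -0.089, 0.0], [-0.089, -0.996, -0.0], [0.0, 0.0, -1.0]]
ft_force: [-0.4, 0.1, -3.6]
grip_width: 0.0309
```

```bash
python3 - <<'E'
from h import *
to([.5576,.0008,.182])
im=optics.get_image("side");C=im["color"].astype(int);W=cloud(im)
red=(C[...,2]>C[...,1]+50)&(C[...,2]>C[...,0]+50)&(np.hypot(W[...,0]-.5576,W[...,1]-.0008)<.02)
vv,uu=np.where(red);print("red",len(vv),uu.mean(),vv.mean())
# expected for rise offsets: front of ring band visible centre
for dz in(-.002,0,.002,.004):
    zc=[.136,.136+max(0,.002+dz)]; c=im["cam_to_world"][:2,3]-O[:2];c/=np.linalg.norm(c);q=np.array([.5576,.0008])+c*.006
    print(dz,[proj(im,[*q,z])[1].round(2) for z in zc])
bl=(C[...,0]>C[...,2]+40)&(abs((W-O)@SY)<.012)&(W[...,2]>.2);p=(W[bl]-O);x=p@SX-.077;z=p[:,2]-.192
A=np.polyfit(z,x,1);print("lever angle",len(x),np.pi/2+np.arctan(A[0]))
for t in("bench_timer","label_roll","marker"): print(t,[np.round(d["point"],3).tolist() for d in finder.boxes_of("side",t)[:1]])
E
```

```text
t 16.475 pos [0.5576 0.0006 0.1819] d_tool [-0.0001 -0.0002 -0.0001] yaw -5.11 tilt [ 0. -0. -1.] F [-0.42  0.05 -3.6 ] T [-0.03  0.03  0.01] w 0.0309 q [-12.1  24.2  76.8  -0.   79.   83. ]
red 10 227.5 187.4
-0.002 [np.float64(187.45), np.float64(187.45)]
0 [np.float64(187.45), np.float64(186.7)]
0.002 [np.float64(187.45), np.float64(185.96)]
0.004 [np.float64(187.45), np.float64(185.21)]
lever angle 202 1.771903017503437
bench_timer [[0.46, 0.254, 0.02]]
label_roll [[0.401, -0.253, 0.023]]
marker [[0.366, 0.07, 0.016]]
```

The ring row matches a rise error of about 0 (±2 mm). The lever measures about 1.77 rad and the bench things are where they were. Handing in.

```bash
python3 - <<'E'
from h import *
print(order.close_job()); to([.5576,.0006,.1819])
E
```

```text
the job is handed in; nothing more can be done
None
the job is handed in; nothing more can be done
```

The job is handed in, at about 16.5 s of the 48 s allowed. The blue lever is swung back, and the plunger is drawn up and still held by its knob with the red ring at the head plate's top face. No verdict was reported.

**What I did:** I picked the larger of the two look-alike stands; its base measures 176 x 92 mm and its lever is at 192 mm. I took the lever by its ball round to its stop and let it go. Then I gripped the knob centred, first at 20 N and then 35 N, and drew it straight up.

**Last checks:**
- **Plunger rise:** the tool rose 39.9 mm, and the ring is about half visible above the plate. The camera fit agrees to about 2 mm.
- **Grip:** the load on the tool is a steady 3.6–4.4 N, about the plunger's weight, with under 1 N of side force and no tilt.
- **Lever:** I measured it at about 1.77 rad, which is above 1.5 but a little under the 1.85 rad of its stop. The measurement is rough.
- **Other things on the bench:** the timer, label roll and marker are within about 5 mm of where they were, which is about the detector's error. The detector gave no usable position for the forceps, so I did not check them at the end; the arm stayed well above them.

**What disagreed:**
- **Fingertip height:** the fingertips sat about 22 mm higher than the tool description gives. My first grip on the ball was therefore too high, so I opened, went down 20 mm and gripped again, and set the knob grip from the measured height.
- **Opening reading:** it was 1–2 mm below the known sizes of the ball and the knob.

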